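# Put the nut driver away in the sprung-lid parts box

## Task

Put the nut driver away in the gray parts box. Its lid is sprung shut: swing it up and back until it has snapped over its hold-open catch and sits home on the rubber stop, without leaning on the stop so hard that the stay bends, and let go so that the lid stands open by itself. Then lay the nut driver flat in the long tray of the box (do not drop it in), leave the lid open on its catch, and do not disturb the hammer, the funnel or the jar.

Things in the scene. Friction and masses are not known exactly. Their poses are not given: they have to be found in the camera images.
- partsbox: Gray plastic parts box screwed to the bench, 120 (x) by 300 (y) by 60 mm high, walls and floor 4 mm, shut by its lid at the start. Origin: centre of its underside; x points from the handle side to the hinge side. A 40 mm high divider at y = +100 mm cuts off a small bin of nuts; the rest, y = -146 to +98 mm, x = -56 to +56 mm, is the long tray.
- tray_floor (a point): Middle of the long tray's floor (4 mm above the bench), axes as the box.
- lid (a joint): Hinge angle of the lid, rad: 0 shut, grows as it opens; hinge line along the box's y. Hinge spring and weight (1.6 N at the bar when shut, 2.6 N wide open) shut it unless it is on the catch. At 1.53 to 2.05 rad its stud meets the catch: the push at the bar rises to 8 to 13 N, drops as it snaps in, then rises steeply on the stop. Seated at 1.64 to 2.1 rad, not measured: feel for it.
- lid_hinge (a point): On the lid's hinge line at mid length: 60 mm to the far (+x) side of the box's middle, 63 mm above the bench. Its axes turn with the lid: y is the hinge line, -x points from the hinge to the handle bar.
- lid_bar (a point): Middle of the steel handle bar: a 10 mm round rod along the hinge line's direction, 100 mm free length, 42 mm clear of the lid's front edge in the plane of the lid (shut: level, 64 mm above the bench; open: above the lid's top edge), 166 mm from the hinge line. Pinched from above it turns between the pads as the lid swings.
- stay: Slotted steel quadrant plate standing up at the box's right-hand (-y) end by the hinge, top 200 mm above the bench. In its slot, 110 mm from the hinge line, is clamped the keeper: spring roller catch and rubber stop for the lid's stud, at a place that differs each time. Origin on the hinge line, axes as the box. It bends if the stud presses it with over 38 N, about 23 N of push at the bar.
- driver: Nut driver lying on the bench: black eight-sided grip 95 mm long, 28 mm thick, chrome 8 mm shaft and 13 mm socket, 198 mm overall, about 130 g. Origin: under the middle of the grip, on the bench as it lies; x points towards the socket end.
- driver_grip (a point): On the nut driver's axis at the middle of the grip. The grip reaches 47.5 mm to either side of it; the centre of mass is about 25 mm from it towards the socket.
- driver_tip (a point): On the nut driver's axis at the socket end, 150 mm from driver_grip.
- hammer: Bystander: tack hammer, 200 mm wooden handle along its x, steel head 83 mm long across it, lying flat. Hammer and nut driver change places from start to start.
- funnel: Bystander: red plastic funnel standing on its 100 mm mouth, spout up, 110 mm high. Origin: centre of its underside.
- jar: Bystander: glass jar with steel cap, 68 mm across, 85 mm high. Origin: centre of its underside.

How it is judged:
On the way:
1. the lid stands open on its catch by itself, let go, before the nut driver is put in (value of joint lid above 1.55 rad and velocity of joint lid between -0.1 and 0.1 rad/s and contact force between lid and stay above 1 N and contact force between each of the fingers, the arm and lid below 0.1 N), for 0.4 s.
At the end, for the whole second after the job is handed in: The lid stands open on its catch by itself (hinge above 1.55 rad, stud against the keeper); the nut driver lies at rest, let go, flat in the long tray: grip and socket end both inside its walls, their axis less than 30 mm above the bench (value of joint lid above 1.55 rad and contact force between lid and stay above 1 N and z of each of driver_grip, driver_tip in the frame of partsbox below 0.03 m and x of driver_grip in the frame of partsbox between -0.056 and 0.056 m and x of driver_tip in the frame of partsbox between -0.056 and 0.056 m and y of driver_grip in the frame of partsbox between -0.146 and 0.1 m and y of driver_tip in the frame of partsbox between -0.15 and 0.103 m and linear speed of driver below 0.03 m/s); the robot touches nothing.
It fails at once if the lid is forced against its catch or stop (more than 38 N on the stay, about 23 N at the handle) (contact force between lid and stay above 38 N).
It fails at once if the nut driver is dropped (falls free faster than 0.8 m/s) (linear speed of driver above 0.8 m/s and contact force between the fingers and driver below 0.1 N).
It fails at once if the hammer is disturbed (moved more than 30 mm) (distance of hammer from where it was at the start of the episode above 0.03 m).
It fails at once if the funnel is disturbed (moved more than 30 mm) (distance of funnel from where it was at the start of the episode above 0.03 m).
It fails at once if the jar is disturbed (moved more than 30 mm) (distance of jar from where it was at the start of the episode above 0.03 m).
It also fails if it takes over 72 s, if anything falls off the work surface, if the arm or the gripper's body presses on something with over 40 N, if the wrist force passes 120 N, or if a joint passes its speed limit or range.

## Robot

A 6-joint arm with a two-finger parallel gripper is mounted at the origin on the work surface. World frame = base frame: x ahead of the robot, y to its left, z up, the work surface at z = 0. Lengths are in m, angles in rad, forces in N, time in s.
With the tool pointing down it reaches from about 0.275 to 0.75 m from the base axis. Payload 10.2 kg.
Tool frame: the origin (TCP) lies midway between the tips of the shut fingers; the grasp point (between the pads) lies 19 mm behind it (env.hold_point_z is the distance from the TCP to the grasp point, in m); z points along the fingers, y is the line along which they close (so a half turn about z gives the same grasp; the last joint's range is limited). The gripper opens to 85 mm and grips with 20 to 120 N. Pads are 22 mm wide; open, the fingers measure 114 mm over their backs; the gripper's body (76 mm by 85 mm) begins 54 mm behind the grasp point. The pads swing forward as they close: fully open they stand 13 mm farther back than shut.
Start: joints at [-1.324, 0.313, 1.498, -0, 1.331, -0.223], TCP at [0.238, -0.468, 0.231] pointing down, gripper open.
Joint ranges: [-2.94, 2.94], [-0.97, 2.17], [0.19, 2.56], [-1.23, 4.37], [0.02, 3.11], [-2.88, 2.88]. Speed limits (rad/s): [2.39, 2.39, 3.01, 3.14, 3.14, 3.14].

## Interface

Orientations are given as a unit quaternion [x, y, z, w].
In Python, from bench import env, kinematics, monitor, eyes, job gives the robot as it stands. The module is installed in compiled form; this text tells all that it offers. Calls block until the motion is done:
- env.reach(position, orientation): joint-space move of the TCP to a pose.
- env.movel(position, velocity=0.15, frame=None, guard=None): straight line of the TCP; frame=None keeps the orientation; velocity is the mean speed in m/s. With guard (N) it stops when the force on the tool has changed by that much, and returns True; else False.
- env.set_joints(angles): joint-space move.
- env.release() and env.close_gripper(effort=None): open the fingers fully, or close them until they stop; effort is the grip in N (None keeps the last).
- env.hold(seconds).
- kinematics.ik(position, orientation): joint angles nearest the present ones, or None.
- monitor.sense(): the state.
- eyes.grab_frame(name): name is "scene" or "top" or "wrist"; returns a dict with "frame" (420x560x3 uint8, red, green, blue), "mtx" (3x3 intrinsics, pixels), "view" (4x4, takes a point from world to camera coordinates). Camera axes: x right, y down, z forward; pixel columns grow to the right and rows downward; lengths in m; the calibration is good to about 2 mm. A picture is of the moment at which its call begins. There is no depth.
A pose or a line that the arm cannot do raises env.MotionError and nothing moves.
- job.hand_in(): hands the job in; it is judged then, once.
The state is a dict: "clock": time; "joints": joint angles; "qvel": joint speeds; "joint_efforts": joint torques, N m; "position": TCP position; "ee_rot": TCP orientation; "contact_force": force on the tool from outside, world axes, zero at the start; "ft_torque": the same for the moment, N m; "finger_gap": opening from 0.0 (shut) to 1.0 (fully open); "gripper_force": force on a finger pad.
Only numpy, scipy, OpenCV 4.12 (cv2) and the standard library are available. Lean on these libraries where they do the work, as an engineer would, in place of code of your own. Each camera call takes 0.05 s, during which the arm holds its last target. There are 200 camera calls.

## Working session

There is one attempt and no reset: what is moved stays moved. The work goes in short steps, each a Python script; the robot and the scene stay as the last script left them, time stands still between calls to the robot, and variables do not carry over. Pictures are saved under pics/ and viewed, at most 10 in all, crops included, and the job is handed in when it is done.

```bash
mkdir -p pics
python3 - <<'E'
from bench import env,kinematics,monitor,eyes
import cv2,numpy as np
for n in ["scene","top"]:
    f=eyes.grab_frame(n); cv2.imwrite(f"pics/{n}0.png",cv2.resize(f["frame"][:,:,::-1],(800,600)))
    np.savez(f"pics/{n}0.npz",**f); print(n,f["mtx"].round(1).tolist(),f["view"].round(4).tolist())
print(monitor.sense(), env.hold_point_z)
E
```

```text
scene [[456.2, 0.0, 276.2], [0.0, 456.2, 217.6], [0.0, 0.0, 1.0]] [[0.7134, 0.7005, -0.0186, -0.3369], [0.5061, -0.5335, -0.6776, -0.1683], [-0.4846, 0.474, -0.7352, 1.3285], [0.0, 0.0, 0.0, 1.0]]
top [[453.8, 0.0, 285.6], [0.0, 453.8, 214.7], [0.0, 0.0, 1.0]] [[-0.0263, -0.9996, 0.0117, 0.0191], [-0.9886, 0.0243, -0.1484, 0.4584], [0.148, -0.0155, -0.9889, 1.3349], [0.0, 0.0, 0.0, 1.0]]
{'clock': 0.1, 'joints': array([-1.32439695e+00,  3.13389593e-01,  1.49834479e+00, -1.50990093e-05,
        1.33097006e+00, -2.23402771e-01]), 'qvel': array([ 0.00114429, -0.00043582,  0.00045068,  0.00046024, -0.00110244,
       -0.00014925]), 'joint_efforts': array([ 2.54648265e-03, -4.12898147e+01, -2.60141766e+01, -2.12200075e-04,
        3.02048451e-03, -3.17500633e-05]), 'position': array([ 0.2376028 , -0.46791232,  0.23080072]), 'ee_rot': array([ 9.72536802e-01,  2.32748491e-01, -1.37236477e-05, -5.55772990e-04]), 'contact_force': array([-0.26837845,  0.04772562,  0.1006985 ]), 'ft_torque': array([-0.06179102,  0.00477649, -0.01707992]), 'gripper_force': 0.0, 'finger_gap': 0.9989055618031643} 0.0187
```

View pics/scene0.png

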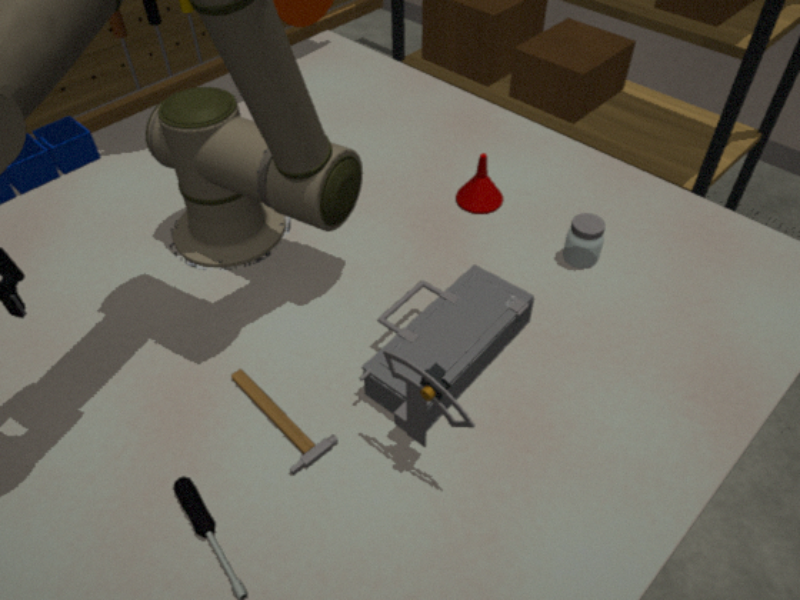

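View pics/top0.png

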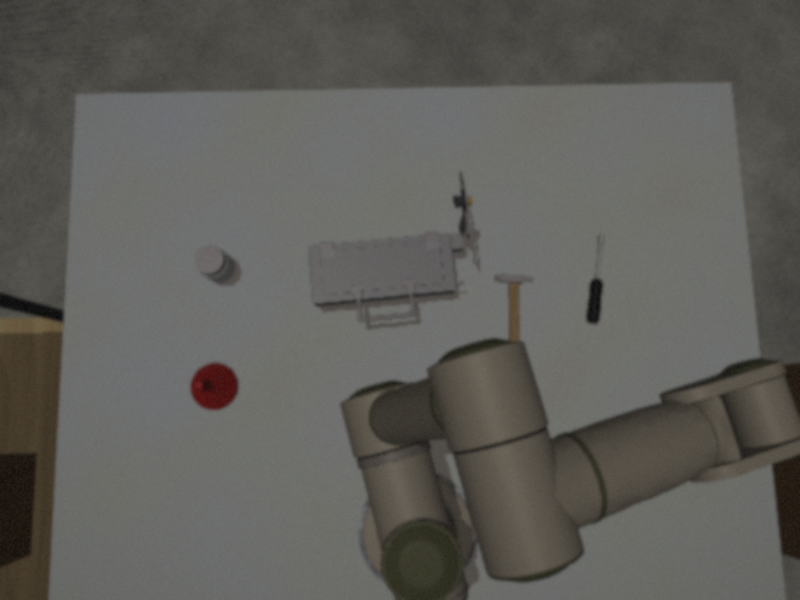

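Run:
```python
import cv2,numpy as np
s=np.load("pics/scene0.npz")["frame"];t=np.load("pics/top0.npz")["frame"]
def c(f,x,y,w,h,W,H):
    o=cv2.resize(f[y:y+h,x:x+w],(W,H),interpolation=cv2.INTER_CUBIC); return o
b=np.hstack([c(s,245,182,133,133,399,399),c(t,210,112,133,133,399,399)])
d=np.hstack([c(s,110,328,133,66+26-0,289,200)[:, :289],c(t,385,155,92,92,200,200)])
d=np.hstack([d,np.zeros((200,798-d.shape[1],3),np.uint8)])
o=np.vstack([b,d]); cv2.imwrite("pics/crop1.png",np.clip(o[:,:,::-1]*1.3,0,255).astype(np.uint8))
```

```text
(no output)
```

View pics/crop1.png

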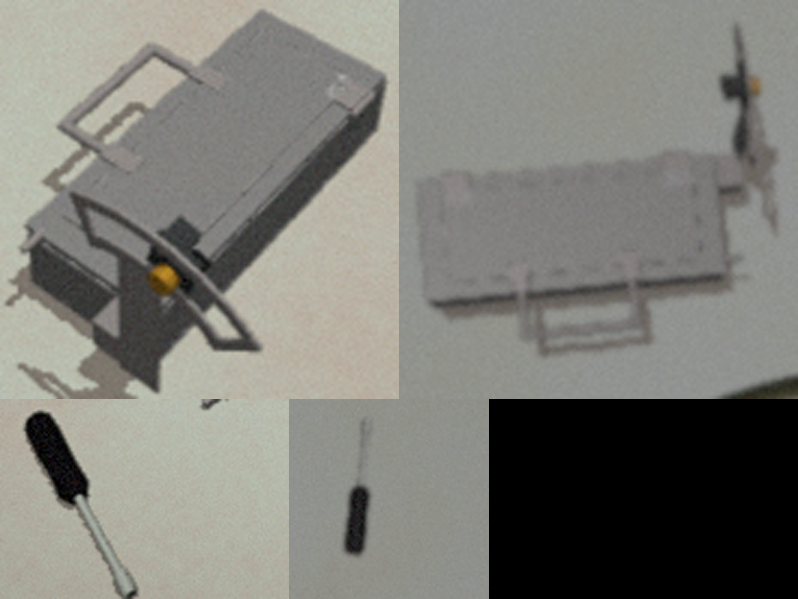

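```bash
cat > tri.py <<'E'
import numpy as np
def ray(f,p):
    R=f["view"][:3,:3];t=f["view"][:3,3]
    return -R.T@t, R.T@np.linalg.solve(f["mtx"],[p[0],p[1],1])
def tri(fs,ps):
    A=np.zeros((3,3));b=np.zeros(3);L=[]
    for f,p in zip(fs,ps):
        c,d=ray(f,p);d=d/np.linalg.norm(d);P=np.eye(3)-np.outer(d,d);A+=P;b+=P@c;L.append((P,c))
    x=np.linalg.solve(A,b);return x,[np.linalg.norm(P@(x-c)) for P,c in L]
def onz(f,p,z):
    c,d=ray(f,p);return c+d*(z-c[2])/d[2]
def proj(f,X):
    q=f["mtx"]@(f["view"][:3,:3]@np.asarray(X)+f["view"][:3,3]);return q[:2]/q[2]
E
python3 - <<'E'
import numpy as np;from tri import *
np.set_printoptions(precision=4,suppress=True)
s=dict(np.load("pics/scene0.npz"));t=dict(np.load("pics/top0.npz"))
S=lambda x,y:(245+x/3,182+y/3);T=lambda x,y:(210+(x-399)/3,112+y/3)
D=lambda x,y:(110+x/2.173,328+(y-399)/2.174);E=lambda x,y:(385+(x-289)/2.174,155+(y-399)/2.174)
for n,a,b in [("barL",S(152,48),T(526,334)),("barR",S(63,127),T(642,326)),("lidFL",S(263,12),T(430,299)),("lidBL",S(384,76),T(418,182)),
 ("butt",D(38,416),E(354,552)),("tip",D(125,594),E(366,420)),("neck",D(80,497),E(361,487))]:
    print(n,*tri([s,t],[a,b]))
for n,p in [("FL",(430,299)),("BL",(418,182)),("BR",(722,160)),("FR",(727,277))]: print(n,onz(t,T(*p),.063))
E
```

```text
barL [0.4325 0.108  0.0608] [np.float64(0.0017894985964814647), np.float64(0.0017894985964814196)]
barR [ 0.4391 -0.0045  0.0592] [np.float64(0.003911889726379759), np.float64(0.003911889726379716)]
lidFL [0.4705 0.2027 0.0606] [np.float64(0.002905829085040952), np.float64(0.0029058290850409022)]
lidBL [0.5887 0.2134 0.0595] [np.float64(0.0019496807160195116), np.float64(0.0019496807160196562)]
butt [ 0.4204 -0.3857  0.0118] [np.float64(0.0028493578897513952), np.float64(0.0028493578897514434)]
tip [ 0.6113 -0.4221  0.0044] [np.float64(0.0010277421700693027), np.float64(0.001027742170069263)]
neck [ 0.5138 -0.4033  0.0087] [np.float64(0.0026339001171570967), np.float64(0.002633900117157258)]
FL [0.4681 0.2002 0.063 ]
BL [0.5864 0.2116 0.063 ]
BR [ 0.6018 -0.0923  0.063 ]
FR [ 0.4829 -0.0929  0.063 ]
```

```bash
cat > h.py <<'E'
from bench import env,kinematics,monitor,eyes,job
import numpy as np,cv2
from scipy.spatial.transform import Rotation as R
from tri import *
np.set_printoptions(precision=4,suppress=True)
def down(yaw):  # tool z down, tool y axis at heading yaw
    c,s=np.cos(yaw),np.sin(yaw)
    return R.from_matrix(np.array([[s,c,0],[-c,s,0],[0,0,-1.]])).as_quat()
def shot(name,cam="wrist",size=(800,600)):
    f=eyes.grab_frame(cam);np.savez(f"pics/{name}.npz",**f)
    cv2.imwrite(f"pics/{name}.png",cv2.resize(f["frame"][:,:,::-1],size,interpolation=cv2.INTER_CUBIC));return f
E
sed -i 's/\[s,c,0\],\[-c,s,0\]/[s,c,0],[-c,s,0]/' h.py
python3 - <<'E'
from h import *
for yaw in (.055,.055+np.pi):
    M=R.from_quat(down(yaw)).as_matrix();print(np.linalg.det(M),M[:,1])
    print(kinematics.ik([.40,.053,.20],down(yaw)))
yaw=.055
q=[kinematics.ik([.40,.053,.22],down(y)) for y in (.055,.055+np.pi)]
j=monitor.sense()["joints"]
k=min((0,1),key=lambda i:9 if q[i] is None else abs(q[i]-j).max())
print("use",k)
env.set_joints(q[k]); f=shot("w1"); print(monitor.sense()["clock"],monitor.sense()["position"],monitor.sense()["contact_force"])
E
```

```text
Traceback (most recent call last):
  File "h.py", line 8, in down
    return R.from_matrix(np.array([[s,c,0],[-c,s,0],[0,0,-1.]])).as_quat()
           ~~~~~~~~~~~~~^^^^^^^^^^^^^^^^^^^^^^^^^^^^^^^^^^^^^^^^
  File "scipy/spatial/transform/_rotation.pyx", line 1143, in scipy.spatial.transform._rotation.Rotation.from_matrix
ValueError: Non-positive determinant (left-handed or null coordinate frame) in rotation matrix 0: [[ 0.055   0.9985  0.    ]
 [-0.9985  0.055   0.    ]
 [ 0.      0.     -1.    ]].
```

```bash
sed -i 's/\[s,c,0\],\[-c,s,0\]/[-s,c,0],[c,s,0]/' h.py
python3 - <<'E'
from h import *
q=[kinematics.ik([.40,.053,.22],down(y)) for y in (.055,.055+np.pi)]
j=monitor.sense()["joints"]; print(q)
k=min((0,1),key=lambda i:9 if q[i] is None else abs(q[i]-j).max())
print("use",k)
env.set_joints(q[k]); f=shot("w1"); m=monitor.sense(); print(m["clock"],m["position"],m["contact_force"])
E
```

```text
[array([-0.1606,  0.0509,  1.8461, -0.    ,  1.2446, -0.2156]), None]
use 0
2.1167 [0.4002 0.0524 0.22  ] [-0.2963 -0.4187 -0.6456]
```

View pics/w1.png

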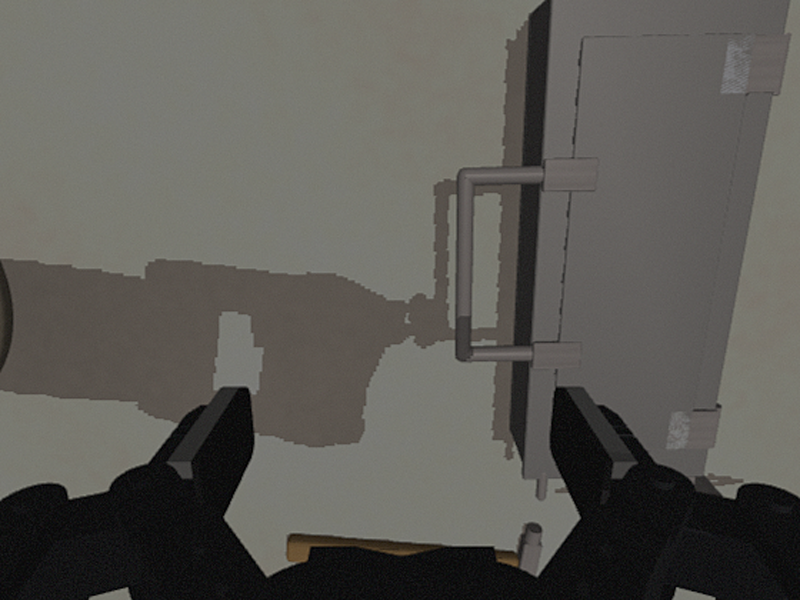

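Run:
```python
from h import *
s,t,w=[dict(np.load(f"pics/{n}.npz")) for n in ("scene0","top0","w1")]
S=lambda x,y:(245+x/3,182+y/3);T=lambda x,y:(210+(x-399)/3,112+y/3);W=lambda x,y:(x*.7,y*.7)
for n,a,b,c in [("barL",S(152,48),T(526,334),W(465,172)),("barR",S(63,127),T(642,326),W(463,355))]:
    print(n,*tri([s,w],[a,c]),*tri([s,t,w],[a,b,c]),onz(w,c,.064))
print("lid FR",onz(w,W(526,478),.066),onz(w,W(548,8),.066))
```

```text
barL [0.4327 0.1109 0.0592] [np.float64(0.0003450167272361519), np.float64(0.0003450167272362148)] [0.4324 0.1094 0.0595] [np.float64(0.001000532148410922), np.float64(0.0028273680582022323), np.float64(0.0018880428655857527)] [0.4323 0.1115 0.064 ]
barR [ 0.4421 -0.0025  0.0609] [np.float64(0.0004016610142850422), np.float64(0.0004016610142849126)] [ 0.4402 -0.0043  0.0594] [np.float64(0.003047284077883424), np.float64(0.00485029034705179), np.float64(0.002033701041291341)] [ 0.4414 -0.0014  0.064 ]
lid FR [ 0.4923 -0.0894  0.066 ] [0.4674 0.1962 0.066 ]
```

Run:
```python
from h import *
env.reach([.436,.055,.10],down(.08))
g=env.movel([.436,.055,.055],velocity=.08,guard=6)
m=monitor.sense();print(g,m["clock"],m["position"],m["contact_force"])
env.close_gripper(40)
m=monitor.sense();print(m["clock"],m["position"],m["contact_force"],m["ft_torque"],m["finger_gap"],m["gripper_force"])
shot("w2")
```

```text
False 3.4 [0.4364 0.0549 0.0556] [ 0.2618 -0.2074  1.0249]
4.0833 [0.4375 0.0551 0.0554] [ 6.3666  2.7658 -1.2693] [ 0.471  -1.043  -0.0195] 0.09477957976548282 39.88979995250702
```

View pics/w2.png

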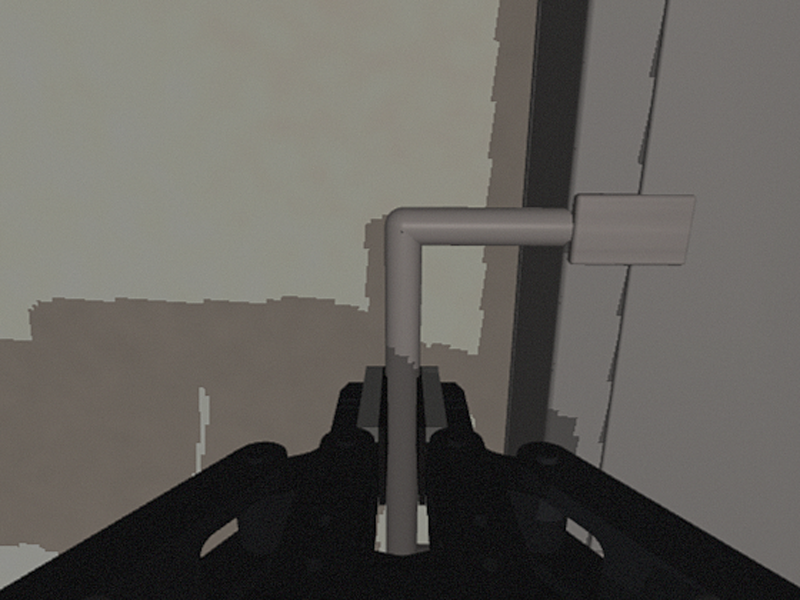

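```bash
cat >> h.py <<'E'
H=np.array([.6035,.0685,.063]);U=np.array([np.cos(.08),np.sin(.08),0]);Z=np.array([0,0,1.]);D=.0085
def tcp(th,r=.166): return H-r*np.cos(th)*U+(r*np.sin(th)-D)*Z
def rd():
    m=monitor.sense();p=m["position"]+D*Z-H;th=np.arctan2(p[2],-p@U);f=-m["contact_force"]
    e=-np.cos(th)*U+np.sin(th)*Z;t=np.sin(th)*U+np.cos(th)*Z
    return m["clock"],th,np.hypot(p[2],p@U),f@t,f@e,f@np.cross(Z,U)
E
python3 - <<'E'
from h import *
for th in np.arange(.15,1.36,.15):
    g=env.movel(tcp(th),velocity=.09,guard=12)
    r=rd();print(g,round(th,2),np.array(r))
    if g or abs(r[4])>18: break
E
```

```text
True 0.15 [4.4917 0.1553 0.1667 3.1715 3.0943 0.5961]
```

Run:
```python
from h import *
for th in np.arange(.3,1.36,.15):
    g=env.movel(tcp(th),velocity=.09,guard=15)
    r=rd();print(g,round(th,2),np.array(r))
    if g or abs(r[4])>20 or r[3]>9: break
```

```text
False 0.3 [ 4.9083  0.2973  0.1669  2.2265 -2.2569  2.8534]
False 0.45 [ 5.3333  0.4453  0.1672  2.7894 -8.3299  4.2092]
False 0.6 [  5.7583   0.5919   0.1677   3.704  -14.1534   3.4522]
False 0.75 [  6.1833   0.7412   0.1683   3.2121 -24.345    4.9116]
```

```bash
sed -i 's/D=.0085/D=.0050/' h.py
python3 - <<'E'
from h import *
env.movel(tcp(.75),velocity=.03);print(np.array(rd()))
dr=0
for th in np.arange(.87,1.42,.13):
    g=env.movel(tcp(th,.166+dr),velocity=.08,guard=15)
    r=rd();print(g,round(th,2),np.array(r),dr)
    dr=np.clip(dr-r[4]/20e3,-.004,.004)
    if g or abs(r[4])>20 or r[3]>9: break
E
```

```text
[ 6.45    0.7474  0.1662  3.3923 -3.5654  4.3384]
False 0.87 [ 6.85    0.8684  0.1665  3.3865 -8.6531  4.2092] 0
False 1.0 [ 7.2667  0.9988  0.167   4.2259 -9.3715  4.672 ] 0.0004326546426111254
False 1.13 [  7.6833   1.1325   0.1677   2.9104 -10.321    3.9432] 0.0009012274118988352
False 1.26 [ 8.1083  1.2629  0.1682  3.2578 -8.5328  5.8374] 0.0014172798070042547
False 1.39 [ 8.5333  1.3931  0.1688  3.255  -7.547   5.643 ] 0.0018439194004310011
```

```bash
cat > push.py <<'E'
from h import *
dr=.0022;th=1.40;pk=0;snap=False;log=[];st=.012
while th<2.2:
    th+=st
    g=env.movel(tcp(th,.166+dr),velocity=.03,guard=10)
    r=rd();F=r[3];log.append((round(th,3),*np.round(r,3)))
    dr=np.clip(dr-r[4]/40e3,-.006,.008)
    if not snap:
        pk=max(pk,F)
        if pk>6.5 and F<pk-3.5: snap=True;print("snap",log[-1])
    st=.004 if snap else (.006 if F>5.5 else .012)
    if F>17 or (snap and F>13) or abs(r[4])>25 or r[0]>40: break
for l in log[::max(1,len(log)//25)]+log[-8:]: print(*map(float,l))
E
python3 push.py
```

```text
snap (1.76, np.float64(16.808), np.float64(1.758), np.float64(0.17), np.float64(4.068), np.float64(-1.13), np.float64(6.892))
1.412 8.808 1.413 0.169 3.821 -5.949 4.045
1.424 9.058 1.424 0.169 3.402 -4.792 4.998
1.436 9.308 1.437 0.169 3.851 -5.381 4.847
1.448 9.558 1.449 0.169 2.63 -4.188 5.369
1.46 9.808 1.46 0.169 3.212 -4.494 5.069
1.472 10.058 1.472 0.169 4.474 -3.078 5.524
1.484 10.308 1.483 0.169 4.206 -3.369 5.736
1.496 10.558 1.497 0.169 2.806 -3.134 5.25
1.508 10.808 1.508 0.169 3.85 -3.779 5.915
1.52 11.058 1.52 0.169 2.766 -3.093 5.033
1.532 11.308 1.531 0.169 4.114 -3.135 5.848
1.544 11.558 1.543 0.169 3.4 -2.791 6.671
1.556 11.808 1.557 0.17 2.998 -2.209 5.428
1.568 12.058 1.568 0.17 3.715 -2.095 5.266
1.58 12.308 1.58 0.17 3.279 -2.088 5.394
1.592 12.558 1.591 0.17 3.204 -2.815 5.739
1.604 12.808 1.603 0.17 3.676 -0.119 5.56
1.616 13.058 1.617 0.17 3.182 -1.792 5.867
1.628 13.308 1.628 0.17 3.224 -1.898 5.94
1.64 13.558 1.64 0.17 2.137 -2.202 6.195
1.652 13.808 1.652 0.17 2.909 -1.611 6.427
1.664 14.058 1.663 0.17 4.299 -2.004 6.405
1.676 14.308 1.677 0.17 3.902 -0.592
[... 719 characters left out ...]
28
1.792 18.808 1.794 0.171 1.805 -0.959 6.533
1.796 19.058 1.797 0.171 2.871 -0.957 6.02
1.8 19.308 1.799 0.171 4.248 -0.816 5.35
1.804 19.558 1.802 0.171 5.734 -1.493 5.762
1.808 19.808 1.804 0.171 8.737 -1.861 5.881
1.812 20.058 1.806 0.171 11.326 -1.478 6.009
1.816 20.308 1.808 0.171 12.347 -1.544 6.808
1.82 20.558 1.81 0.171 15.394 -3.231 6.902
1.792 18.808 1.794 0.171 1.805 -0.959 6.533
1.796 19.058 1.797 0.171 2.871 -0.957 6.02
1.8 19.308 1.799 0.171 4.248 -0.816 5.35
1.804 19.558 1.802 0.171 5.734 -1.493 5.762
1.808 19.808 1.804 0.171 8.737 -1.861 5.881
1.812 20.058 1.806 0.171 11.326 -1.478 6.009
1.816 20.308 1.808 0.171 12.347 -1.544 6.808
1.82 20.558 1.81 0.171 15.394 -3.231 6.902
```

Run:
```python
from h import *
env.movel(tcp(1.797,.170),velocity=.03);print(np.array(rd()))
env.release();p=monitor.sense()["position"];env.movel(p+[0,0,.07],velocity=.12)
print(np.array(rd()),monitor.sense()["contact_force"])
# above the driver: yaw along butt->tip
b=np.array([.4204,-.3857]);t=np.array([.6113,-.4221]);a=np.arctan2(*(t-b)[::-1]);print(a)
# closing axis = a-pi/2 or a+pi/2 ; placing heading = a - (a-(-pi/2+.08))
for off in (np.pi/2,-np.pi/2):
    q1=kinematics.ik([.47,-.40,.15],down(a+off));q2=kinematics.ik([.53,.07,.20],down(-np.pi/2+.08+off));q3=kinematics.ik([.53,.0,.20],down(np.pi/2+.08+off));print(off,q1,q2,q3)
f=shot("s2","scene")
```

```text
[20.8417  1.7973  0.1706  3.3516 -1.9893  5.9771]
[22.3083  1.731   0.2377 -0.4129  0.7271 -0.0153] [ 0.2895  0.0385 -0.7837]
-0.1884140675842537
1.5707963267948966 [-0.8947  0.5821  1.3102 -0.      1.2493 -2.2771] [-0.088   0.3596  1.5168 -0.      1.2651 -0.168 ] [-0.2212  0.3498  1.5308 -0.      1.261   2.8404]
-1.5707963267948966 [-0.8947  0.5821  1.3102 -0.      1.2493  0.8645] None [-0.2212  0.3498  1.5308 -0.      1.261  -0.3012]
```

View pics/s2.png

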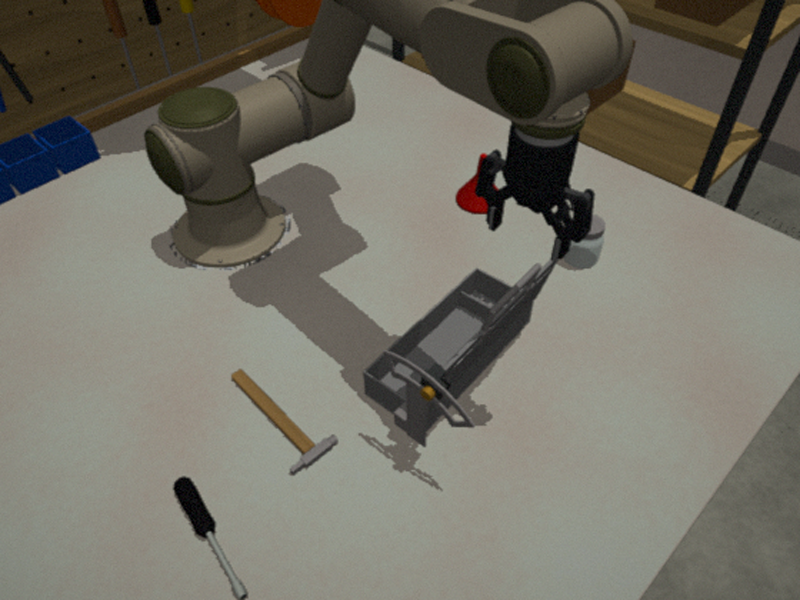

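Run:
```python
from h import *
env.reach([.51,-.05,.30],down(.08)); a=shot("w3")
env.reach([.545,-.41,.20],down(-.188+np.pi/2)); b=shot("w4")
o=np.hstack([cv2.resize(x["frame"][:,:,::-1],(400,300)) for x in (a,b)])
m=monitor.sense();print(m["clock"],m["position"])
```

```text
24.7833 [ 0.5456 -0.4092  0.2004]
```

View pics/w3.png

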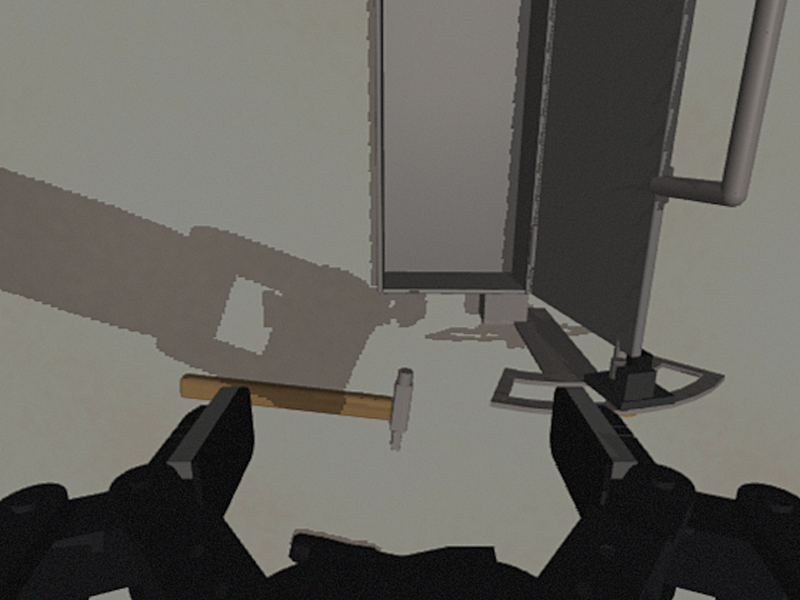

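View pics/w4.png

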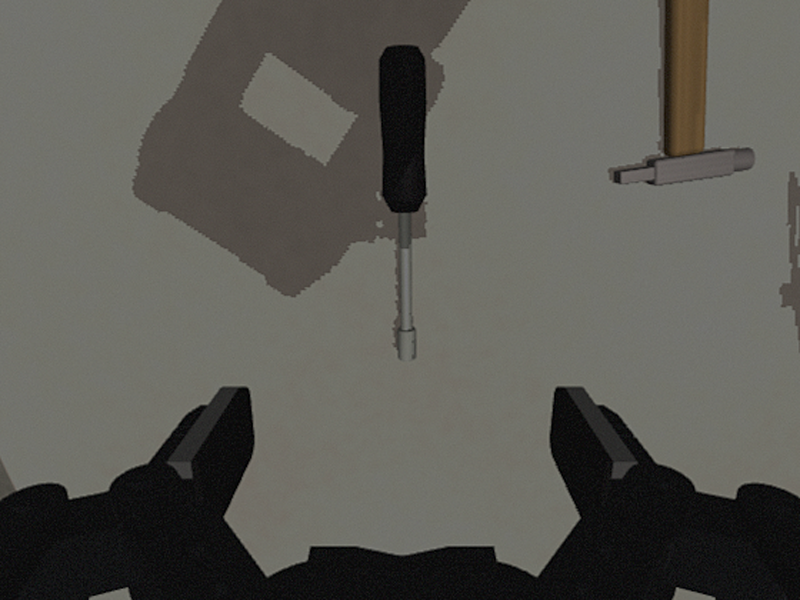

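Run:
```python
from h import *
s,a,b=[dict(np.load(f"pics/{n}.npz")) for n in ("scene0","w3","w4")]
W=lambda x,y:(x*.7,y*.7);D_=lambda x,y:(110+x/2.173,328+(y-399)/2.174)
for n,p,z in [("Lrim0",(371,5),.06),("Lrim1",(378,290),.06),("Rrim0",(548,5),.06),("Rrim1",(531,291),.06),("floorL",(386,272),.004),("floorR",(505,272),.004),("barR",(737,198),.225)]:
    print(n,onz(a,W(*p),z))
for n,p,q in [("butt",D_(38,416),(402,46)),("neck",D_(80,497),(404,211)),("tip",D_(125,594),(407,358))]:
    print(n,onz(b,W(*q),.014),*tri([s,b],[p,W(*q)]))
```

```text
Lrim0 [0.4767 0.1082 0.06  ]
Lrim1 [ 0.4945 -0.0891  0.06  ]
Rrim0 [0.5941 0.1176 0.06  ]
Rrim1 [ 0.6138 -0.0804  0.06  ]
floorL [ 0.4991 -0.089   0.004 ]
floorR [ 0.6042 -0.0805  0.004 ]
barR [0.6464 0.0134 0.225 ]
butt [ 0.4207 -0.3846  0.014 ] [ 0.4201 -0.3837  0.0089] [np.float64(0.0007868830670869322), np.float64(0.0007868830670869569)]
neck [ 0.5154 -0.4012  0.014 ] [ 0.516  -0.4012  0.01  ] [np.float64(7.626197766839329e-05), np.float64(7.626197766833983e-05)]
tip [ 0.6166 -0.4181  0.014 ] [ 0.6157 -0.4209  0.0151] [np.float64(0.0028712848132367423), np.float64(0.002871284813236789)]
```

Run:
```python
from h import *
q=down(-.171+np.pi/2);x,y=.4857,-.3960
env.reach([x,y,.09],q);g=env.movel([x,y,.004],velocity=.1,guard=8);p0=monitor.sense();print(g,p0["position"])
env.close_gripper(50);m=monitor.sense();print(m["clock"],m["position"],m["finger_gap"],m["gripper_force"],m["contact_force"])
env.movel([x,y,.27],velocity=.15)
env.reach([.5404,.0715,.27],down(.09))
m=monitor.sense();print(m["clock"],m["position"],m["finger_gap"],m["gripper_force"],m["contact_force"])
shot("w5")
```

```text
False [ 0.486  -0.3964  0.0047]
26.925 [ 0.4859 -0.3962  0.0044] 0.31479763116126863 49.83165542827919 [-0.0007  0.4566  3.6427]
30.6667 [0.5405 0.071  0.2699] 0.3097009272577797 49.3358507193625 [ 0.2334  0.184  -1.3248]
```

View pics/w5.png

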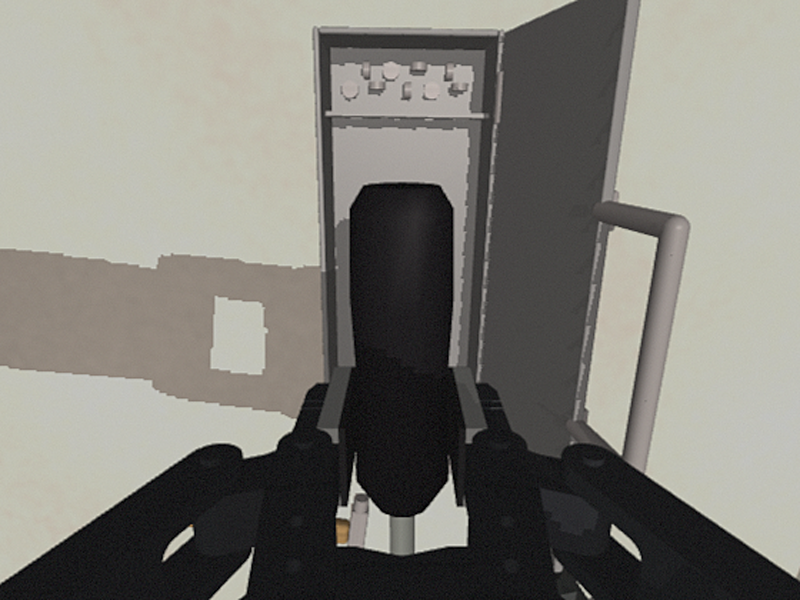

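Run:
```python
from h import *
a=dict(np.load("pics/w5.npz"));W=lambda x,y:(x*.7,y*.7)
for n,p,z in [("L",(315,30),.06),("R",(502,32),.06),("L2",(322,330),.06),("divL",(328,114),.044),("divR",(488,116),.044),("butt",(401,186),.285)]: print(n,onz(a,W(*p),z))
```

```text
L [0.4735 0.2052 0.06  ]
R [0.5894 0.2145 0.06  ]
L2 [0.4866 0.0059 0.06  ]
divL [0.4817 0.157  0.044 ]
divR [0.5902 0.1655 0.044 ]
butt [0.5337 0.1358 0.285 ]
```

Run:
```python
from h import *
env.reach([.542,.070,.25],down(.078))
g=env.movel([.542,.070,.03],velocity=.12,guard=10)
m=monitor.sense();print(g,m["clock"],m["position"],m["contact_force"],m["ft_torque"])
if not g:
    g=env.movel([.542,.070,.0065],velocity=.02,guard=4)
    m=monitor.sense();print(g,m["clock"],m["position"],m["contact_force"],m["ft_torque"],m["finger_gap"])
    shot("w6")
```

```text
False 32.95 [0.5423 0.07   0.0305] [-0.2634 -0.4337 -0.9196] [-0.0176 -0.0334 -0.0263]
True 33.9417 [0.5419 0.07   0.0084] [-0.3656 -0.8959  5.4259] [-0.0111  0.1412  0.0077] 0.3137940007650147
```

Run:
```python
from h import *
env.close_gripper(20);env.release()
m=monitor.sense();print(m["clock"],m["position"],m["contact_force"],m["ft_torque"],m["finger_gap"])
p=m["position"];g=env.movel([.542,.070,.12],velocity=.06,guard=25)
m=monitor.sense();print(g,m["clock"],m["position"],m["contact_force"],m["finger_gap"])
if not g: env.movel([.53,.07,.28],velocity=.15); shot("w7")
```

```text
34.5833 [0.5428 0.07   0.0085] [4.7515 0.4196 6.2664] [ 0.0781 -0.5656  0.3154] 0.5881859710692087
True 35.0583 [0.5355 0.0702 0.0127] [-11.8196  -0.301   14.994 ] 0.7944548458191639
```

Run:
```python
from h import *
for i in range(2):
    m=monitor.sense();print(m["clock"],m["position"],m["contact_force"],m["ft_torque"],m["finger_gap"]);env.hold(.1)
a=shot("w7");b=shot("s7","scene")
o=np.hstack([cv2.resize(a["frame"],(420,315)),cv2.resize(b["frame"][120:330,230:483],(380,315),interpolation=cv2.INTER_CUBIC)])
cv2.imwrite("pics/c7.png",o[:,:,::-1])
```

```text
35.0583 [0.5355 0.0702 0.0127] [-11.8196  -0.301   14.994 ] [-0.1281  1.1225 -0.1123] 0.7944548458191639
35.1583 [0.5355 0.0702 0.0128] [-12.3065  -0.9774  15.6362] [-0.1372  1.1613 -0.0278] 0.7914950372616898
```

View pics/c7.png

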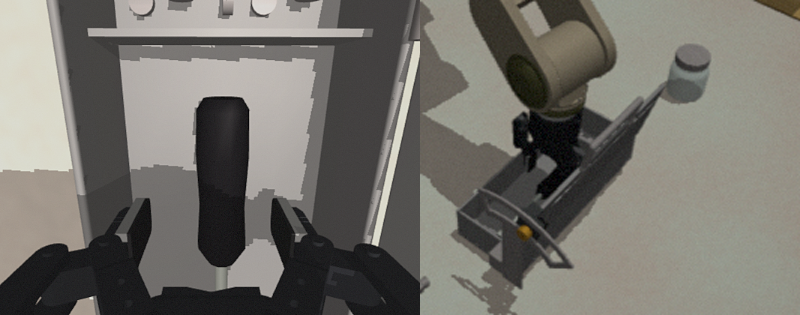

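Run:
```python
from h import *
for z in (.016,.022,.03,.045,.07,.12):
    g=env.movel([.537,.0702,z],velocity=.05,guard=30)
    m=monitor.sense();print(g,m["clock"],m["position"],m["contact_force"],m["finger_gap"])
    if g or np.linalg.norm(m["contact_force"])>45: break
else:
    env.movel([.50,.05,.30],velocity=.15)
    a=shot("w8");b=shot("s8","scene")
    o=np.hstack([cv2.resize(a["frame"],(420,315)),cv2.resize(b["frame"][120:330,230:483],(380,315),interpolation=cv2.INTER_CUBIC)])
    cv2.imwrite("pics/c8.png",o[:,:,::-1]);m=monitor.sense();print(m["clock"],m["contact_force"])
```

```text
False 35.6083 [0.535  0.0704 0.0155] [-11.6474   0.1949   4.7159] 0.8233031882521717
False 35.875 [0.5358 0.0704 0.0217] [-8.0758 -0.5414 -1.8879] 0.8433766737339095
False 36.1833 [0.5371 0.0702 0.0307] [-3.5242 -0.8431 -1.5013] 0.8752611673384649
False 36.6333 [0.5359 0.0702 0.0462] [-11.0322  -1.0683   5.9287] 0.9958680005594175
False 37.2833 [0.537  0.0702 0.07  ] [-0.1043 -0.1419  0.2545] 1.0001269577906533
False 38.4333 [0.5368 0.0702 0.1197] [-0.2715 -0.39   -0.5081] 0.9996034436402425
39.9167 [-0.2442 -0.1358  0.335 ]
```

I've used all ten views, so I'll check the final state numerically: lid against the earlier scene shot, and the driver by segmentation.

Run:
```python
from h import *
w,s8,s2,s7=[dict(np.load(f"pics/{n}.npz")) for n in ("w8","s8","s2","s7")]
# lid/stay region shift between the opened and the final scene pictures (template: stay + lid lower half)
g=lambda f:cv2.cvtColor(f["frame"],cv2.COLOR_RGB2GRAY)
for n,(x,y,W_,H_) in {"lid":(330,195,50,50),"hammer":(160,255,80,80),"jar":(392,158,35,30),"keeper":(280,255,50,50)}.items():
    r=cv2.matchTemplate(g(s8)[y-10:y+H_+10,x-10:x+W_+10],g(s2)[y:y+H_,x:x+W_],cv2.TM_CCOEFF_NORMED)
    _,v,_,p=cv2.minMaxLoc(r);print(n,round(v,3),p[0]-10,p[1]-10)
# driver grip: black blob inside the tray, in the wrist image
B=lambda X,Y,z:np.array([.5425,.063,0])+X*np.array([.997,.078,0])+Y*np.array([-.078,.997,0])+np.array([0,0,z])
mask=np.zeros((420,560),np.uint8);poly=np.array([proj(w,B(*c,.004)) for c in [(-.054,-.14),(.054,-.14),(.054,.095),(-.054,.095)]]).astype(np.int32)
cv2.fillPoly(mask,[poly],1);print(poly.tolist())
k=((g(w)<38)&(mask>0)).astype(np.uint8);n,l,st,c=cv2.connectedComponentsWithStats(k)
for i in np.argsort(-st[1:,4])[:3]+1:
    p=onz(w,c[i],.018)-B(0,0,0);print(st[i],"box xy",p[0]*.997+p[1]*.078,-p[0]*.078+p[1]*.997)
```

```text
lid 0.916 0 0
hammer 0.834 0 0
jar 0.666 9 2
keeper 0.918 0 0
[[277, 257], [358, 258], [371, 70], [276, 70]]
[ 310   92   25   84 1844] box xy -0.0014114416650146144 0.026591900136252216
```

```bash
python3 -c "
from h import *
print(job.hand_in(),monitor.sense()['clock'])"
```

```text
the job is handed in; nothing more can be done
the job is handed in; nothing more can be done
```

The job is handed in at about 40 s of the 72 s allowed: the lid is open on its catch (15 N peak push at the bar), the nut driver lies flat in the long tray, and image checks show the lid and hammer unmoved. The jar check was inconclusive, the funnel was not checked, the verdict was not shown, and a finger pressed something on the box's hinge side (about 20 N at the wrist) while letting go.

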